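Stack the laundry tubs in the drawer

ROBOT

A 7-joint arm with a two-finger parallel gripper is mounted at the origin on the work surface. World frame = base frame: x ahead of the robot, y to its left, z up, the work surface at z = 0. Lengths are in m, angles in rad, forces in N, time in s.
With the tool pointing down it reaches from about 0.4 to 0.9 m from the base axis. Payload 5.6 kg.
Tool frame: the origin (TCP) lies at the very end of the fingers, on their centre line; the grasp point (between the pads) lies 19 mm behind it (robot.tcp_to_grasp is the distance from the TCP to the grasp point, in m); z points along the fingers, y is the line along which they close (so a half turn about z gives the same grasp; the last joint's range is limited). The gripper opens to 92 mm and grips with 3 to 60 N. Pads are 20 mm wide; open, the fingers measure 128 mm over their backs; the gripper's body (75 mm by 189 mm) begins 69 mm behind the grasp point.
Start: joints at [-0.043, 0.468, -0.012, 1.603, 0.006, 1.071, -0.056], TCP at [0.65, -0, 0.215] pointing down, gripper open.
Joint ranges: [-2.53, 2.53], [-0.31, 2.02], [-1.57, 1.55], [0.28, 2.44], [-1.29, 4.43], [0.15, 1.84], [-2.92, 2.92]. Speed limits (rad/s): [2.57, 2.57, 3.14, 3.14, 3.14, 3.14, 3.14].

INTERFACE

Orientations are given as a unit quaternion [x, y, z, w].
In Python, from station import robot, cams, spotter gives the robot as it stands.
- The arm moves only by the tool step_arm, never from a script. Its argument "moves" is a list of rows, each an object of numbers: "rx", "ry", "rz": the turn, a rotation vector about the world's x, y, z in units of 360 degrees (1.0 is 360 degrees); "x", "y", "z": the shift along the world's x, y, z in units of 200 mm (1.0 is 200 mm); "hand": the finger opening in mm, from 0 to 91.9. In form: [{"rx": .., "ry": .., "rz": .., "x": .., "y": .., "z": .., "hand": ..}, ...]. A call has 1 to 12 rows; each row is the pose to reach, as a shift and turn from the pose commanded when the call began, turning the shorter way round; what a row does not reach only later rows make up. A row lasts 1/10 s, in which the tool goes at most 50 mm and 8.59 degrees, less where a joint would pass 70% of its speed; a pose out of reach is approached as far as the arm can. A call with a number of a shift or a turn outside -1 to 1 is refused whole. A call with a gripper value outside its range is refused whole. The fingers move at their own pace and stop on an object; the grip force is fixed at half the most. Time passes only in rows, so rows that repeat a pose let the fingers close. It gives the time, the measured TCP pose, the force, the opening and the grip force at its end, in the units of the state.
- robot.observe(): the state, without advancing time (a new reading comes with each control period).
- cams.camera(name): name is "scene" or "side" or "wrist"; returns the picture (420x560x3 uint8, blue, green, red); there is no depth.
- cams.get_calibration(name): a dict with "intrinsics" (3x3 intrinsics, pixels), "D" ([k1, k2, p1, p2, k3] as OpenCV has them; the pictures are not rectified), "R" (3x3) and "t" (3): a world point X has camera coordinates R X + t. Camera axes: x right, y down, z forward; pixel columns grow to the right and rows downward; lengths in m; the calibration is good to about 2 mm. A picture is of the moment at which its call begins: read the wrist's pose just before it. get_calibration takes no time and is no camera call; for the wrist camera it gives the pose at the moment of the call.
- robot.hand_in(): hands the job in; it is judged then, once.
Trained networks look in the newest picture that a camera, given by its name, has taken for a name from the list of things; names that differ only in an ending like _2 or _b are one class to them, and where a whole thing is asked for, a point or a joint stands for the part that bears it (a point fixed in the world has none). Each returns a list of dicts, best first, with "confidence" (0 to 1); they miss things now and then, are a little off and sometimes report something else, mostly with a low value. They report only what shows in the picture. A call takes as long as a camera call.
- spotter.boxes_of(name, camera): "point" ([x, y, z] in m, in world coordinates, good to about 4 mm: the middle of the surface that is visible of it).
The state is a dict: "time": time; "joints": joint angles; "dq": joint speeds; "effort": joint torques, N m; "eef_pos": TCP position; "eef_rot": TCP orientation; "force": force on the tool from outside, world axes, zero at the start; "ft_torque": the same for the moment, N m; "grip_width": finger opening in m; "finger_force": force on a finger pad.
Only numpy, scipy, OpenCV 4.12 (cv2) and the standard library are available. Lean on these libraries where they do the work, as an engineer would, in place of code of your own. Each camera call takes 0.05 s, during which the arm holds its last target. There are 200 camera calls.

TASK

Put the laundry tubs away: pull the drawer of the white unit out to its stop, then stack every tub that stands on the counter on the tub of its own length already in the drawer, each one's feet down in the corner pockets of the lid below, no stray tubs left out, and push the drawer fully shut with both stacks still standing. Leave the detergent bottle, the can and the cup alone.

Things in the scene. Friction and masses are not known exactly. Their poses are not given: they have to be found in the camera images.
- unit_face (a point): foot of the open face of the white drawer unit fixed to the counter, at counter height, mid-width; axes: x straight into the unit, y to its left. The unit is 300 mm deep, 300 wide, 215 tall and faces roughly to the robot. One deep drawer fills it; the opening under its 14 mm top is 201 mm high: room for three tubs stacked, no more.
- drawer (a joint): how far the drawer is out, m: 0 fully shut, 0.18 at its stop. It slides along the -x of unit_face, takes 3 to 6 N to move and stays where it is left.
- drawer_handle (a point): middle of the drawer's steel bar handle (moves with it): level round bar 12 mm thick, 150 mm long along y of unit_face, 172 mm above the counter, axis 45 mm out from the drawer's front, whose top edge is 201 mm above the counter; free from above; posts 64 mm either side of the middle.
- drawer_floor (a point): point on the drawer's floor (moves with it), on its middle line, 82 mm behind the inside of the front; axes as unit_face. Floor 22 mm above the counter, 250 mm wide; side walls 48 mm high over it, front 179 mm. The two base tubs stand about 53 mm to either side of this line, clear of the unit when the drawer is at its stop.
- long_base: storage tub, white with grey lid, one piece, closed: 130 mm long (x), 62 wide (y), 54 tall. Origin: centre of its underside, at the foot bottoms; z up. Tapered round foot at each corner, 7 mm tall, 9 mm across at the tip, 12 at the root, centred 10.25 mm in from side and end. About 0.6 kg. Stands in the drawer, left or right, lengthwise along its run: bottom of the long stack.
- short_base: tub like long_base, but 90 mm long, about 0.45 kg; stands beside it in the drawer, bottom of the short stack. All tubs: each lid corner has a square pocket 14.5 mm wide, 6 mm deep (floor at z = 48 mm) for a foot of the tub above, so a stacked tub's origin is 48 mm above that of the tub below, square over it; end for end it fits as well.
- long_a: tub just like long_base (130 x 62 x 54 mm, same origin, feet and lid pockets) but about 0.28 kg, to go on the long stack. Starts standing on the counter's right half; may be absent. Grip it across its 62 mm width by the straight sides of rim and lid (z = 26 to 54 mm, lid from 38); the body below is 58 mm wide.
- long_b: tub just like long_base (130 x 62 x 54 mm, same origin, feet and lid pockets) but about 0.28 kg, to go on the long stack. Starts standing on the counter's right half; may be absent. Grip it across its 62 mm width by the straight sides of rim and lid (z = 26 to 54 mm, lid from 38); the body below is 58 mm wide.
- short_a: tub just like short_base (90 x 62 x 54 mm, same origin, feet and lid pockets) but about 0.2 kg, to go on the short stack. Starts standing on the counter's right half; may be absent. Grip it across its 62 mm width by the straight sides of rim and lid (z = 26 to 54 mm, lid from 38); the body below is 58 mm wide.
- short_b: tub just like short_base (90 x 62 x 54 mm, same origin, feet and lid pockets) but about 0.2 kg, to go on the short stack. Starts standing on the counter's right half; may be absent. Grip it across its 62 mm width by the straight sides of rim and lid (z = 26 to 54 mm, lid from 38); the body below is 58 mm wide.
- detergent: orange detergent bottle, 80 mm across, 210 mm tall, standing beyond the tubs, right of the unit; origin at the centre of its underside. Not to be disturbed.
- starch_can: plain spray can, 52 mm across, 170 mm tall, standing at the right end; origin at the centre of its underside. Not to be disturbed.
- scoop: small white measuring cup, 68 mm across, 60 mm tall, standing at the left; origin at the centre of its underside. Not to be disturbed.

How it is judged:
By the outcome, as a careful person would: the job done as asked, in the order asked, and still so for the second after the job is handed in, with the robot touching nothing.
Of long_a, long_b, short_a, short_b only 3 to 4 are there at a start; the rules pass over those that are not, and their reading is None.
At some moment in a run one of long_a, long_b, short_a, short_b may be knocked a few centimetres aside while the robot is not near it.
Once in a run the grip may slacken for a moment while it holds something.
It also fails if it takes over 210 s, if anything falls off the work surface, if the arm or the gripper's body presses on something with over 40 N, if the wrist force passes 120 N, or if a joint passes its speed limit or range.

## Working session

There is one attempt and no reset: what is moved stays moved. The work goes in short steps, Python scripts to look and compute and a tool call to move; the robot and the scene stay as the last step left them, time stands still between calls to the robot, and variables do not carry over. Pictures are saved under pics/ and viewed, at most 14 in all, crops included, and the job is handed in when it is done.

Besides the shell and the picture viewer there is one more tool, called after "Emit:" as name([rows], argument=value, ...), one row to a line, values as JSON. step_arm: Moves the arm, as the interface text tells. Shifts and turns lie within -1 to 1; 1 stands for 200 mm of shift or 360 degrees of turn. Its arguments: {"type":"object","properties":{"moves":{"type":"array","items":{"type":"object","properties":{"rx":{"type":"number","minimum":-1,"maximum":1},"ry":{"type":"number","minimum":-1,"maximum":1},"rz":{"type":"number","minimum":-1,"maximum":1},"x":{"type":"number","minimum":-1,"maximum":1},"y":{"type":"number","minimum":-1,"maximum":1},"z":{"type":"number","minimum":-1,"maximum":1},"hand":{"type":"number"}}}}},"required":["moves"]}

```bash
mkdir -p pics; ls
python3 - <<'E'
from station import robot,cams,spotter
import cv2,numpy as np
s=robot.observe();print(s['time'],s['eef_pos'],s['eef_rot'],s['force'])
for c in ['scene','side']:
    cv2.imwrite(f'pics/{c}0.png',cams.camera(c))
    for n in ['drawer_handle','drawer_floor','long_base','short_base','long_a','short_a','detergent','starch_can','scoop']:
        print(c,n,[(np.round(d['point'],3).tolist(),round(d['confidence'],2)) for d in spotter.boxes_of(n,c)])
    k=cams.get_calibration(c);print(np.round(-k['R'].T@k['t'],3))
print(robot.observe()['time'])
E
```

```text
pics
0.0 [ 6.49412856e-01 -4.17373779e-05  2.13633897e-01] [ 7.07110660e-01  7.07102337e-01 -6.75184946e-04 -5.86968802e-04] [ 0.25188629  0.80698114 -0.17259724]
scene drawer_handle [([0.666, 0.165, 0.199], 0.94)]
scene drawer_floor [([0.665, 0.168, 0.195], 0.91)]
scene long_base []
scene short_base [([0.666, 0.166, 0.203], 0.3)]
scene long_a [([0.6, -0.338, 0.055], 0.69)]
scene short_a [([0.454, -0.116, 0.056], 0.92), ([0.439, -0.339, 0.054], 0.9)]
scene detergent [([0.793, -0.08, 0.139], 0.88), ([0.663, 0.164, 0.2], 0.44)]
scene starch_can [([0.519, -0.514, 0.129], 0.74), ([0.41, 0.445, 0.034], 0.39)]
scene scoop [([0.409, 0.444, 0.035], 0.82), ([0.794, -0.081, 0.14], 0.69)]
[ 0.991 -0.053  1.292]
side drawer_handle [([0.66, 0.163, 0.155], 0.6)]
side drawer_floor [([0.659, 0.166, 0.162], 0.78)]
side long_base [([0.723, 0.211, 0.076], 0.44)]
side short_base []
side long_a [([0.593, -0.34, 0.054], 0.87)]
side short_a [([0.429, -0.347, 0.052], 0.73), ([0.446, -0.098, 0.06], 0.61)]
side detergent []
side starch_can [([0.497, -0.507, 0.124], 0.91)]
side scoop [([0.416, 0.45, 0.026], 0.73)]
[0.275 0.16  1.287]
1.0
```

View pics/scene0.png

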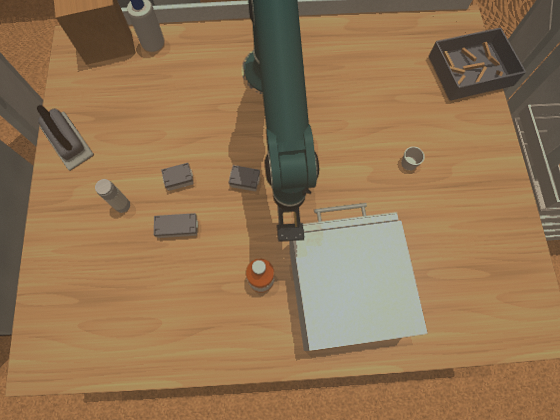

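View pics/side0.png

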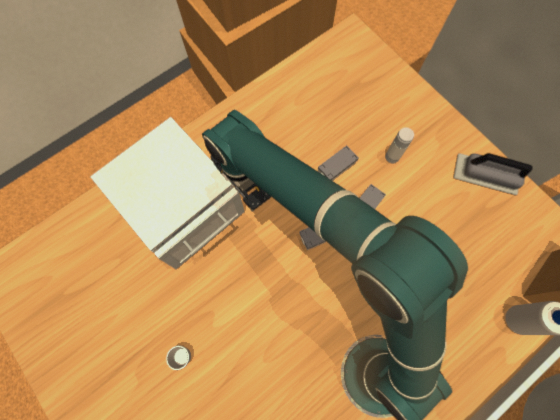

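The scene picture shows three tubs on the counter: short ones at (178,176) and (244,177) and a long one at (176,225). The handle bar runs from (316,213) to (367,207). I'll warp to metric planes to refine these.

```bash
cat > h.py <<'E'
import cv2,numpy as np
from station import robot,cams,spotter
def project(P,k):
    P=np.asarray(P,float).reshape(-1,3)
    return cv2.projectPoints(P,cv2.Rodrigues(np.array(k['R']))[0],np.array(k['t'],float),np.array(k['intrinsics']),np.array(k['D'],float))[0][:,0]
def unproj(px,k,z):
    u=cv2.undistortPoints(np.float32(px).reshape(-1,1,2).astype(float),np.array(k['intrinsics']),np.array(k['D'],float))[:,0]
    R=np.array(k['R']);C=-R.T@np.array(k['t']);d=np.c_[u,np.ones(len(u))]@R
    return C+d*((z-C[2])/d[:,2])[:,None]
def warp(img,k,z,x0,x1,y0,y1,mm=1.0):
    """top view: rows go down as x falls, cols right as y falls"""
    xs=np.arange(x1,x0,-mm/1000);ys=np.arange(y1,y0,-mm/1000)
    X,Y=np.meshgrid(xs,ys,indexing='ij')
    m=project(np.c_[X.ravel(),Y.ravel(),np.full(X.size,z)],k).reshape(*X.shape,2).astype(np.float32)
    return cv2.remap(img,m[...,0],m[...,1],cv2.INTER_LINEAR)
def tubs(img,k,z=.054,area=(3000,11000),dbg=None,roi=(.35,.72,-.46,-.02)):
    w=warp(img,k,z,*roi);h=cv2.cvtColor(w,cv2.COLOR_BGR2HSV)
    m=((h[...,1]<90)&(h[...,2]<140)).astype(np.uint8)*255
    m=cv2.morphologyEx(m,cv2.MORPH_OPEN,np.ones((9,9)));out=[]
    for c in cv2.findContours(m,cv2.RETR_EXTERNAL,cv2.CHAIN_APPROX_NONE)[0]:
        if not 2000<cv2.contourArea(c)<16000: continue
        (u,v),(a,b),t=cv2.minAreaRect(c)
        if a<b: a,b,t=b,a,t+90
        # direction of long axis in world: col -> -y, row -> -x
        d=np.array([-np.sin(np.radians(t)),-np.cos(np.radians(t))]);
        ang=np.degrees(np.arctan2(d[1],d[0]));ang=(ang+90)%180-90
        out.append((round(roi[1]-v/1000,4),round(roi[3]-u/1000,4),round(a),round(b),round(ang,1)))
        cv2.drawContours(w,[np.int32(cv2.boxPoints(cv2.minAreaRect(c)))],0,(0,255,0),1)
    if dbg: cv2.imwrite(dbg,w)
    return out
E
python3 - <<'E'
from h import *
a=cv2.imread('pics/scene0.png');k=cams.get_calibration('scene')
print(tubs(a,k,dbg='pics/t0.png'))
w1=warp(a,k,.172,.58,.98,0,.36)
w2=cv2.imread('pics/t0.png')
H=max(len(w1),len(w2));p=lambda w:cv2.copyMakeBorder(w,0,H-len(w),0,0,cv2.BORDER_CONSTANT)
cv2.imwrite('pics/w0.png',np.hstack([p(w1),p(w2)]))
E
```

```text
[(0.4365, -0.3361, 94, 81, np.float64(-78.0)), (0.4558, -0.1198, 96, 77, np.float64(75.3)), (0.446, -0.035, 190, 30, np.float64(0.0)), (0.6005, -0.3395, 137, 71, np.float64(-90.0))]
```

View pics/w0.png

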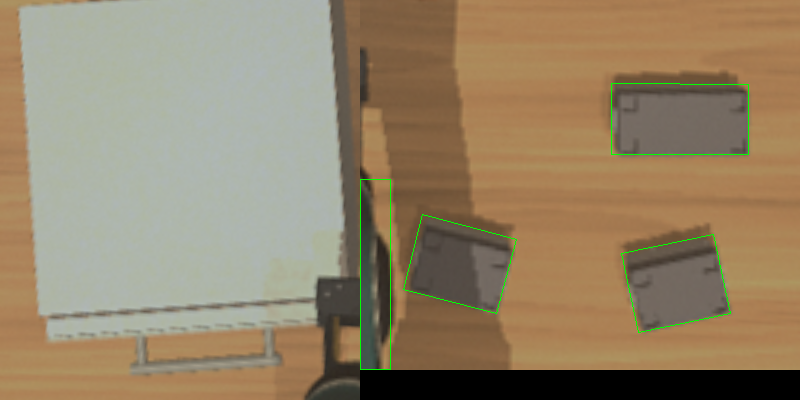

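Emit:
step_arm([
  {"z":0.25,"hand":30},
  {"x":-0.08,"y":0.25,"z":0.4,"rz":0.0106,"hand":30},
  {"x":-0.17,"y":0.5,"z":0.4,"rz":0.0106,"hand":30},
  {"x":-0.17,"y":0.77,"z":0.4,"rz":0.0106,"hand":30},
  {"x":-0.17,"y":0.77,"z":0.4,"rz":0.0106,"hand":30},
  {"x":-0.17,"y":0.77,"z":0.2,"rz":0.0106,"hand":30},
  {"x":-0.17,"y":0.77,"z":0.0,"rz":0.0106,"hand":30},
  {"x":-0.17,"y":0.77,"z":-0.15,"rz":0.0106,"hand":30},
  {"x":-0.17,"y":0.77,"z":-0.31,"rz":0.0106,"hand":30},
  {"x":-0.17,"y":0.77,"z":-0.31,"rz":0.0106,"hand":30},
])

```text
invalid input
```

Emit:
step_arm([
  {"rx":0,"ry":0,"rz":0,"x":0,"y":0,"z":0.25,"hand":30},
  {"rx":0,"ry":0,"rz":0.0106,"x":-0.08,"y":0.25,"z":0.4,"hand":30},
  {"rx":0,"ry":0,"rz":0.0106,"x":-0.17,"y":0.5,"z":0.4,"hand":30},
  {"rx":0,"ry":0,"rz":0.0106,"x":-0.17,"y":0.77,"z":0.4,"hand":30},
  {"rx":0,"ry":0,"rz":0.0106,"x":-0.17,"y":0.77,"z":0.4,"hand":30},
  {"rx":0,"ry":0,"rz":0.0106,"x":-0.17,"y":0.77,"z":0.2,"hand":30},
  {"rx":0,"ry":0,"rz":0.0106,"x":-0.17,"y":0.77,"z":0,"hand":30},
  {"rx":0,"ry":0,"rz":0.0106,"x":-0.17,"y":0.77,"z":-0.15,"hand":30},
  {"rx":0,"ry":0,"rz":0.0106,"x":-0.17,"y":0.77,"z":-0.31,"hand":30},
  {"rx":0,"ry":0,"rz":0.0106,"x":-0.17,"y":0.77,"z":-0.31,"hand":30},
])

```text
time: 2.0
eef_pos: [0.613, 0.1523, 0.1478]
eef_rot: [0.683, 0.73, -0.004, -0.002]
force: [0.3, -0.2, -0.6]
grip_width: 0.03
finger_force: 0.0
```

Emit:
step_arm([
  {"rx":0,"ry":0,"rz":0,"x":0,"y":0,"z":0,"hand":5},
  {"rx":0,"ry":0,"rz":0,"x":0,"y":0,"z":0,"hand":5},
  {"rx":0,"ry":0,"rz":0,"x":0,"y":0,"z":0,"hand":5},
  {"rx":0,"ry":0,"rz":0,"x":-0.1,"y":-0.007,"z":0,"hand":5},
  {"rx":0,"ry":0,"rz":0,"x":-0.22,"y":-0.015,"z":0,"hand":5},
  {"rx":0,"ry":0,"rz":0,"x":-0.36,"y":-0.024,"z":0,"hand":5},
  {"rx":0,"ry":0,"rz":0,"x":-0.5,"y":-0.033,"z":0,"hand":5},
  {"rx":0,"ry":0,"rz":0,"x":-0.64,"y":-0.042,"z":0,"hand":5},
  {"rx":0,"ry":0,"rz":0,"x":-0.75,"y":-0.05,"z":0,"hand":5},
  {"rx":0,"ry":0,"rz":0,"x":-0.83,"y":-0.055,"z":0,"hand":5},
  {"rx":0,"ry":0,"rz":0,"x":-0.88,"y":-0.058,"z":0,"hand":5},
  {"rx":0,"ry":0,"rz":0,"x":-0.88,"y":-0.058,"z":0,"hand":5},
])

```text
time: 3.2
eef_pos: [0.4433, 0.1427, 0.1546]
eef_rot: [0.683, 0.73, 0.004, 0.003]
force: [6.5, 0.4, -0.1]
grip_width: 0.0112
finger_force: 30.0
```

Emit:
step_arm([
  {"rx":0,"ry":0,"rz":0,"x":-0.02,"y":-0.001,"z":0,"hand":5},
  {"rx":0,"ry":0,"rz":0,"x":-0.04,"y":-0.003,"z":0,"hand":5},
  {"rx":0,"ry":0,"rz":0,"x":-0.055,"y":-0.004,"z":0,"hand":5},
  {"rx":0,"ry":0,"rz":0,"x":-0.07,"y":-0.005,"z":0,"hand":5},
  {"rx":0,"ry":0,"rz":0,"x":-0.07,"y":-0.005,"z":0,"hand":5},
])

```text
time: 3.7
eef_pos: [0.4434, 0.1429, 0.1554]
eef_rot: [0.684, 0.729, 0.015, 0.01]
force: [47.9, 2.3, -40.7]
grip_width: 0.0113
finger_force: 30.0
```

Emit:
step_arm([
  {"rx":0,"ry":0,"rz":0,"x":0.06,"y":0.004,"z":0,"hand":5},
  {"rx":0,"ry":0,"rz":0,"x":0.06,"y":0.004,"z":0,"hand":30},
  {"rx":0,"ry":0,"rz":0,"x":0.06,"y":0.004,"z":0,"hand":30},
  {"rx":0,"ry":0,"rz":0,"x":0.06,"y":0.004,"z":0.2,"hand":30},
  {"rx":0,"ry":0,"rz":0,"x":0.06,"y":0.004,"z":0.4,"hand":30},
  {"rx":0,"ry":0,"rz":0,"x":0.06,"y":0.004,"z":0.6,"hand":60},
  {"rx":0,"ry":0,"rz":0,"x":0.1,"y":-0.15,"z":0.7,"hand":90},
  {"rx":0,"ry":0,"rz":0,"x":0.1,"y":-0.4,"z":0.7,"hand":90},
  {"rx":0,"ry":0,"rz":0,"x":0.1,"y":-0.65,"z":0.7,"hand":90},
  {"rx":0,"ry":0,"rz":0,"x":0.1,"y":-0.9,"z":0.7,"hand":90},
  {"rx":0,"ry":0,"rz":0,"x":0.1,"y":-1,"z":0.7,"hand":90},
  {"rx":0,"ry":0,"rz":0,"x":0.1,"y":-1,"z":0.7,"hand":90},
])

```text
time: 4.9
eef_pos: [0.4447, -0.0615, 0.2925]
eef_rot: [0.685, 0.728, -0.0, -0.0]
force: [-0.1, 0.2, -0.2]
grip_width: 0.0835
finger_force: 0.0
```

Run:
```python
from h import *
s=robot.observe();print(s['time'],s['eef_pos'],s['force'])
for c in ['scene','side']:
    a=cams.camera(c);k=cams.get_calibration(c);cv2.imwrite(f'pics/{c}1.png',a)
    for n in ['drawer_handle','long_base','short_base']:
        print(c,n,[(np.round(d['point'],3).tolist(),round(d['confidence'],2)) for d in spotter.boxes_of(n,c)])
    w=warp(a,k,.076,.4,.8,-.02,.36)
    cv2.imwrite(f'pics/w1{c}.png',w)
    print(tubs(a,k))
cv2.imwrite('pics/w1.png',np.hstack([cv2.imread('pics/w1scene.png'),cv2.imread('pics/w1side.png')]))
```

```text
4.9 [ 0.44470086 -0.06146483  0.29247015] [-0.14535864  0.20995493 -0.16695834]
scene drawer_handle [([0.511, 0.143, 0.081], 0.74)]
scene long_base [([0.589, 0.201, 0.079], 0.63), ([0.79, 0.162, 0.215], 0.61)]
scene short_base [([0.599, 0.096, 0.079], 0.96)]
[(0.4364, -0.3361, 94, 81, np.float64(-78.0)), (0.4556, -0.1206, 96, 76, np.float64(75.3)), (0.6005, -0.3395, 137, 71, np.float64(-90.0))]
side drawer_handle [([0.596, 0.155, 0.018], 0.73)]
side long_base [([0.589, 0.204, 0.076], 0.95)]
side short_base [([0.595, 0.097, 0.075], 0.63)]
[(0.6023, -0.1376, 157, 91, np.float64(-5.0))]
```

View pics/w1.png

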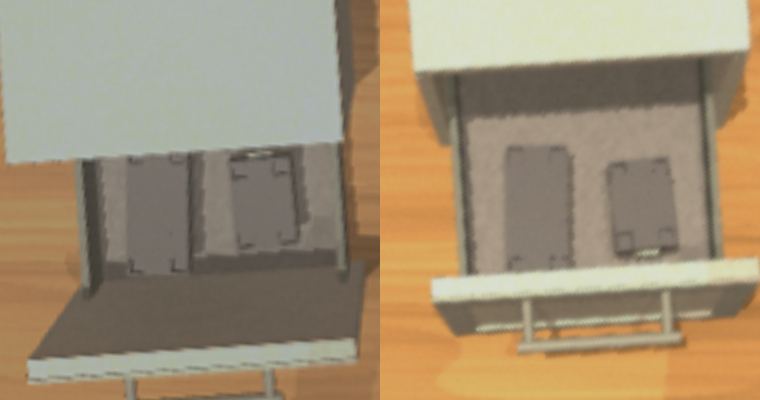

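Run:
```python
from h import *
k=cams.get_calibration('wrist');s=robot.observe()
a=cams.camera('wrist');cv2.imwrite('pics/wr1.png',a)
C=-k['R'].T@k['t'];print(C,C-s['eef_pos'],np.round(k['R'],3),k['intrinsics'])
print([np.round(unproj([p],k,.054)[0],3) for p in [(0,0),(560,0),(560,420),(0,420),(280,210)]])
cv2.imwrite('pics/t1.png',a)
```

```text
[0.44251249 0.00938452 0.46282458] [-0.00347001  0.06697396  0.17031476] [[ 0.998  0.069  0.   ]
 [ 0.067 -0.968  0.243]
 [ 0.017 -0.243 -0.97 ]] [[298.57991915   0.         282.19469748]
 [  0.         298.57991915 205.42604318]
 [  0.           0.           1.        ]]
[array([0.091, 0.14 , 0.054]), array([0.768, 0.187, 0.054]), array([ 0.959, -0.443,  0.054]), array([-0.013, -0.511,  0.054]), array([ 0.447, -0.1  ,  0.054])]
```

View pics/wr1.png

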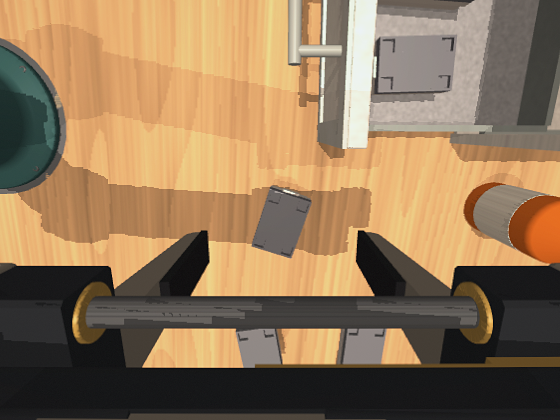

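The wrist view shows the short tub with its lid corners at about (272,186), (312,200), (292,257) and (252,245). The short base in the drawer is at (416,65). I'll take one closer look at both bases before going for a tub.

Emit:
step_arm([
  {"rx":0,"ry":0,"rz":0,"x":0.15,"y":0.18,"z":0.2,"hand":80},
  {"rx":0,"ry":0,"rz":0,"x":0.3,"y":0.34,"z":0.4,"hand":80},
  {"rx":0,"ry":0,"rz":0,"x":0.45,"y":0.5,"z":0.44,"hand":80},
  {"rx":0,"ry":0,"rz":0,"x":0.6,"y":0.66,"z":0.44,"hand":80},
  {"rx":0,"ry":0,"rz":0,"x":0.7,"y":0.76,"z":0.44,"hand":80},
  {"rx":0,"ry":0,"rz":0,"x":0.7,"y":0.76,"z":0.44,"hand":80},
  {"rx":0,"ry":0,"rz":0,"x":0.7,"y":0.76,"z":0.44,"hand":80},
])

```text
time: 6.05
eef_pos: [0.5858, 0.0938, 0.3796]
eef_rot: [0.683, 0.731, -0.001, -0.0]
force: [0.2, 0.1, 0.6]
grip_width: 0.0799
finger_force: 0.0
```

Run:
```python
from h import *
k=cams.get_calibration('wrist');s=robot.observe();print(s['eef_pos'],s['dq'])
a=cams.camera('wrist');cv2.imwrite('pics/wr2raw.png',a)
np.save('k2.npy',k,allow_pickle=True)
w=warp(a,k,.076,.50,.68,.05,.25,0.3)
cv2.imwrite('pics/wr2.png',w)
for n in ['long_base','short_base']: print([(np.round(d['point'],3).tolist(),round(d['confidence'],2)) for d in spotter.boxes_of(n,'wrist')])
# counter short tub from earlier wrist pic
```

```text
[0.58580425 0.09384109 0.37958204] [ 0.02276119 -0.03372683  0.02129533  0.02042954  0.00275915  0.0008865
 -0.00023303]
[([0.59, 0.207, 0.073], 0.63)]
[([0.597, 0.099, 0.075], 0.85), ([0.547, 0.162, 0.029], 0.35)]
```

View pics/wr2.png

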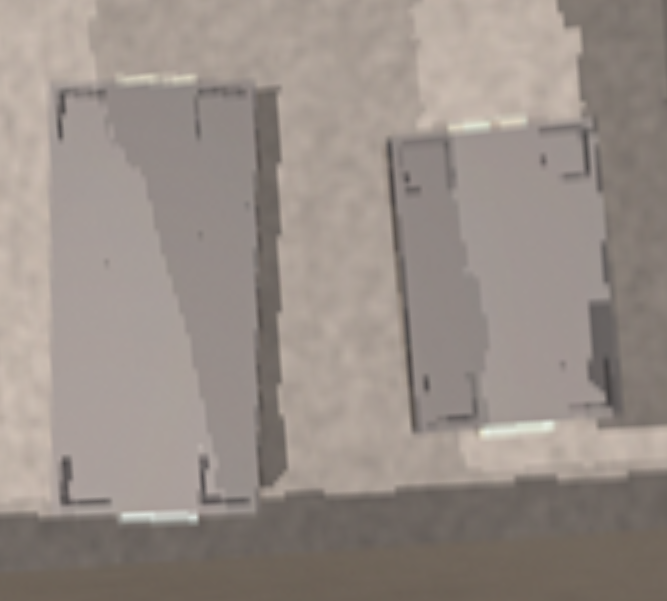

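The bases are now measured. Long base: centre (0.5906, 0.2033), yaw +0.65°. Short base: centre (0.597, 0.0987), yaw +4.6°. Next, hover over the nearest short tub.

Emit:
step_arm([
  {"rx":0,"ry":0,"rz":-0.015,"x":-0.12,"y":-0.2,"z":0,"hand":90},
  {"rx":0,"ry":0,"rz":-0.03,"x":-0.24,"y":-0.4,"z":-0.1,"hand":90},
  {"rx":0,"ry":0,"rz":-0.05,"x":-0.36,"y":-0.6,"z":-0.2,"hand":90},
  {"rx":0,"ry":0,"rz":-0.05,"x":-0.5,"y":-0.8,"z":-0.3,"hand":90},
  {"rx":0,"ry":0,"rz":-0.05,"x":-0.65,"y":-0.95,"z":-0.4,"hand":90},
  {"rx":0,"ry":0,"rz":-0.05,"x":-0.65,"y":-1,"z":-0.4,"hand":90},
  {"rx":0,"ry":0,"rz":-0.05,"x":-0.65,"y":-1,"z":-0.4,"hand":90},
])

```text
time: 6.9
eef_pos: [0.455, -0.1089, 0.3012]
eef_rot: [0.791, 0.612, 0.0, 0.0]
force: [0.5, -0.1, -0.3]
grip_width: 0.0898
finger_force: 0.0
```

```bash
cat >> h.py <<'E'
def lid(img,k,c,z=.054,r=.1,dbg=None):
    """fit lid rectangle near world xy c -> x,y,len,wid,angle of long axis (deg, from +y, ccw)"""
    mm=.5;w=warp(img,k,z,c[0]-r,c[0]+r,c[1]-r,c[1]+r,mm);h=cv2.cvtColor(w,cv2.COLOR_BGR2HSV)
    m=((h[...,1]<50)&(h[...,2]>45)&(h[...,2]<185)).astype(np.uint8)*255
    m=cv2.morphologyEx(m,cv2.MORPH_CLOSE,np.ones((9,9)));m=cv2.morphologyEx(m,cv2.MORPH_OPEN,np.ones((25,25)))
    best=None
    for q in cv2.findContours(m,cv2.RETR_EXTERNAL,cv2.CHAIN_APPROX_NONE)[0]:
        (u,v),(a,b),t=cv2.minAreaRect(q)
        if a<b:a,b,t=b,a,t+90
        cv2.drawContours(w,[np.int32(cv2.boxPoints(((u,v),(a,b),t)))],0,(0,255,0),1)
        x=c[0]+r-v*mm/1000;y=c[1]+r-u*mm/1000
        ang=(90-t)%180 # image cw t from cols; col=-y,row=-x
        ang=np.degrees(np.arctan2(-np.cos(np.radians(t)),-np.sin(np.radians(t))))%180
        if a*mm>60 and b*mm>45 and (best is None or np.hypot(x-c[0],y-c[1])<best[0]):
            best=(np.hypot(x-c[0],y-c[1]),round(x,4),round(y,4),round(a*mm,1),round(b*mm,1),round(ang,2))
    if dbg: cv2.imwrite(dbg,np.hstack([w,cv2.merge([m]*3)]))
    return best and best[1:]
def tool():
    from scipy.spatial.transform import Rotation as Q
    s=robot.observe();y=Q.from_quat(s['eef_rot']).as_matrix()[:,1]
    return s['time'],np.round(s['eef_pos'],4),'tool y axis deg',round(np.degrees(np.arctan2(y[1],y[0])),2),'opening',s['grip_width'],np.round(s['force'],1)
E
python3 - <<'E'
from h import *
k=cams.get_calibration('wrist');print(tool())
a=cams.camera('wrist');cv2.imwrite('pics/wr3raw.png',a)
print(lid(a,k,(.456,-.12),dbg='pics/l3.png'))
E
```

```text
(6.9, array([ 0.455 , -0.1089,  0.3012]), 'tool y axis deg', np.float64(-14.48), 'opening', 0.08982822419829924, array([ 0.5, -0.1, -0.3]))
(0.4497, -0.1195, 92.4, 61.3, np.float64(75.64))
```

View pics/l3.png

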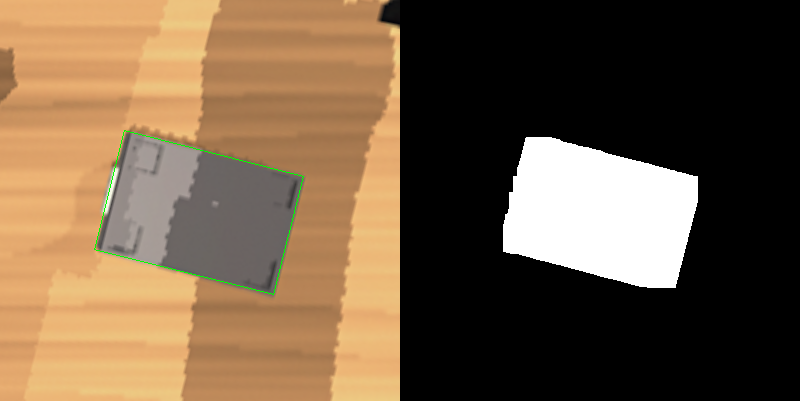

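Emit:
step_arm([
  {"rx":0,"ry":0,"rz":0,"x":-0.028,"y":-0.059,"z":-0.2,"hand":91},
  {"rx":0,"ry":0,"rz":0,"x":-0.028,"y":-0.059,"z":-0.4,"hand":91},
  {"rx":0,"ry":0,"rz":0,"x":-0.028,"y":-0.059,"z":-0.6,"hand":91},
  {"rx":0,"ry":0,"rz":0,"x":-0.028,"y":-0.059,"z":-0.8,"hand":91},
  {"rx":0,"ry":0,"rz":0,"x":-0.028,"y":-0.059,"z":-0.9,"hand":91},
  {"rx":0,"ry":0,"rz":0,"x":-0.028,"y":-0.059,"z":-0.9,"hand":91},
])

```text
time: 7.55
eef_pos: [0.4499, -0.1166, 0.1186]
eef_rot: [0.788, 0.615, -0.001, -0.002]
force: [0.1, -1.0, -0.1]
grip_width: 0.0912
finger_force: 0.0
```

Emit:
step_arm([
  {"rx":0,"ry":0,"rz":0,"x":0,"y":-0.015,"z":-0.2,"hand":91},
  {"rx":0,"ry":0,"rz":0,"x":0,"y":-0.015,"z":-0.38,"hand":91},
  {"rx":0,"ry":0,"rz":0,"x":0,"y":-0.015,"z":-0.48,"hand":91},
  {"rx":0,"ry":0,"rz":0,"x":0,"y":-0.015,"z":-0.48,"hand":91},
  {"rx":0,"ry":0,"rz":0,"x":0,"y":-0.015,"z":-0.48,"hand":50},
  {"rx":0,"ry":0,"rz":0,"x":0,"y":-0.015,"z":-0.48,"hand":50},
  {"rx":0,"ry":0,"rz":0,"x":0,"y":-0.015,"z":-0.48,"hand":50},
  {"rx":0,"ry":0,"rz":0,"x":0,"y":-0.015,"z":-0.48,"hand":50},
])

```text
time: 8.35
eef_pos: [0.4503, -0.1212, 0.0255]
eef_rot: [0.789, 0.614, 0.0, -0.0]
force: [-1.0, 0.4, 7.1]
grip_width: 0.062
finger_force: 30.0
```

```bash
python3 -c "
from h import *
print(tool())"
```

```text
(8.35, array([ 0.4503, -0.1212,  0.0255]), 'tool y axis deg', np.float64(-14.19), 'opening', 0.06195307116736822, array([-1. ,  0.4,  7.1]))
```

Emit:
step_arm([
  {"rx":0,"ry":0,"rz":0,"x":0,"y":0,"z":0.15,"hand":50},
  {"rx":0,"ry":0,"rz":-0.01,"x":0,"y":0,"z":0.35,"hand":50},
  {"rx":0,"ry":0,"rz":-0.03,"x":0,"y":0,"z":0.55,"hand":50},
  {"rx":0,"ry":0,"rz":-0.05,"x":0,"y":0,"z":0.75,"hand":50},
  {"rx":0,"ry":0,"rz":-0.07,"x":0,"y":0,"z":0.95,"hand":50},
  {"rx":0,"ry":0,"rz":-0.09,"x":0.15,"y":0.1,"z":1,"hand":50},
  {"rx":0,"ry":0,"rz":-0.11,"x":0.3,"y":0.25,"z":1,"hand":50},
  {"rx":0,"ry":0,"rz":-0.13,"x":0.45,"y":0.4,"z":1,"hand":50},
  {"rx":0,"ry":0,"rz":-0.15,"x":0.6,"y":0.55,"z":1,"hand":50},
  {"rx":0,"ry":0,"rz":-0.17,"x":0.7335,"y":0.7,"z":1,"hand":50},
  {"rx":0,"ry":0,"rz":-0.19,"x":0.7335,"y":0.85,"z":1,"hand":50},
  {"rx":0,"ry":0,"rz":-0.198,"x":0.7335,"y":0.95,"z":1,"hand":50},
])

```text
time: 9.55
eef_pos: [0.5971, 0.0715, 0.224]
eef_rot: [0.999, 0.039, -0.0, -0.0]
force: [0.0, 1.2, -2.1]
grip_width: 0.0617
finger_force: 30.0
```

```bash
python3 -c "
from h import *
print(tool())
cv2.imwrite('pics/wr4.png',cams.camera('wrist'))"
```

```text
(9.55, array([0.5971, 0.0715, 0.224 ]), 'tool y axis deg', np.float64(-85.54), 'opening', 0.061697306554871933, array([ 0. ,  1.2, -2.1]))
```

View pics/wr4.png

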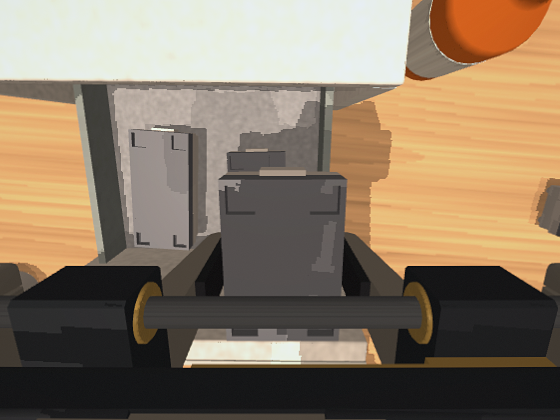

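The tub is held square between the fingers, and both bases are visible ahead of it.

Emit:
step_arm([
  {"rx":0,"ry":0,"rz":0,"x":0,"y":0.137,"z":0,"hand":50},
  {"rx":0,"ry":0,"rz":0,"x":0,"y":0.137,"z":-0.1,"hand":50},
  {"rx":0,"ry":0,"rz":0,"x":0,"y":0.137,"z":-0.3,"hand":50},
  {"rx":0,"ry":0,"rz":0,"x":0,"y":0.137,"z":-0.45,"hand":50},
  {"rx":0,"ry":0,"rz":0,"x":0,"y":0.137,"z":-0.55,"hand":50},
  {"rx":0,"ry":0,"rz":0,"x":0,"y":0.137,"z":-0.58,"hand":50},
  {"rx":0,"ry":0,"rz":0,"x":0,"y":0.137,"z":-0.58,"hand":50},
  {"rx":0,"ry":0,"rz":0,"x":0,"y":0.137,"z":-0.58,"hand":50},
])

```text
time: 10.4
eef_pos: [0.598, 0.0958, 0.1098]
eef_rot: [0.999, 0.04, 0.001, -0.0]
force: [-0.2, -0.3, -2.3]
grip_width: 0.0617
finger_force: 30.0
```

```bash
python3 -c "
from h import *
print(tool())"
```

```text
(10.4, array([0.598 , 0.0958, 0.1098]), 'tool y axis deg', np.float64(-85.47), 'opening', 0.061684981965624386, array([-0.2, -0.3, -2.3]))
```

Emit:
step_arm([
  {"rx":0,"ry":0,"rz":0,"x":-0.004,"y":0.013,"z":0,"hand":50},
  {"rx":0,"ry":0,"rz":0,"x":-0.004,"y":0.013,"z":-0.02,"hand":50},
  {"rx":0,"ry":0,"rz":0,"x":-0.004,"y":0.013,"z":-0.04,"hand":50},
  {"rx":0,"ry":0,"rz":0,"x":-0.004,"y":0.013,"z":-0.055,"hand":50},
  {"rx":0,"ry":0,"rz":0,"x":-0.004,"y":0.013,"z":-0.07,"hand":50},
  {"rx":0,"ry":0,"rz":0,"x":-0.004,"y":0.013,"z":-0.075,"hand":50},
  {"rx":0,"ry":0,"rz":0,"x":-0.004,"y":0.013,"z":-0.075,"hand":50},
])

```text
time: 11.1
eef_pos: [0.5978, 0.0986, 0.0956]
eef_rot: [0.999, 0.039, 0.001, -0.0]
force: [-1.3, -0.6, 9.7]
grip_width: 0.0618
finger_force: 30.0
```

```bash
python3 -c "
from h import *
print(tool())"
```

```text
(11.1, array([0.5978, 0.0986, 0.0956]), 'tool y axis deg', np.float64(-85.48), 'opening', 0.061834472291930016, array([-1.3, -0.6,  9.7]))
```

Seated: TCP height is 0.0956 with about 10 N of contact. Release, rise and head for the long tub.

Emit:
step_arm([
  {"rx":0,"ry":0,"rz":0,"x":0,"y":0,"z":0.015,"hand":76},
  {"rx":0,"ry":0,"rz":0,"x":0,"y":0,"z":0.015,"hand":76},
  {"rx":0,"ry":0,"rz":0,"x":0,"y":0,"z":0.015,"hand":76},
  {"rx":0,"ry":0,"rz":0,"x":0,"y":0,"z":0.15,"hand":76},
  {"rx":0,"ry":0,"rz":0,"x":0,"y":0,"z":0.4,"hand":76},
  {"rx":0,"ry":0,"rz":0,"x":0,"y":0,"z":0.65,"hand":80},
  {"rx":0,"ry":0,"rz":0.02,"x":0,"y":-0.1,"z":0.85,"hand":90},
  {"rx":0,"ry":0,"rz":0.04,"x":0,"y":-0.3,"z":0.95,"hand":90},
  {"rx":0,"ry":0,"rz":0.06,"x":0,"y":-0.5,"z":0.95,"hand":90},
  {"rx":0,"ry":0,"rz":0.08,"x":0,"y":-0.7,"z":0.95,"hand":90},
  {"rx":0,"ry":0,"rz":0.1,"x":0,"y":-0.9,"z":0.95,"hand":90},
  {"rx":0,"ry":0,"rz":0.12,"x":0,"y":-1,"z":0.95,"hand":90},
])

```text
time: 12.3
eef_pos: [0.5956, -0.1061, 0.2835]
eef_rot: [0.914, 0.405, -0.0, 0.001]
force: [0.6, -0.1, 0.1]
grip_width: 0.0897
finger_force: 0.0
```

Emit:
step_arm([
  {"rx":0,"ry":0,"rz":0.02,"x":0,"y":-0.2,"z":0,"hand":90},
  {"rx":0,"ry":0,"rz":0.04,"x":0,"y":-0.4,"z":0,"hand":90},
  {"rx":0,"ry":0,"rz":0.06,"x":0,"y":-0.6,"z":0,"hand":90},
  {"rx":0,"ry":0,"rz":0.08,"x":0,"y":-0.8,"z":0,"hand":90},
  {"rx":0,"ry":0,"rz":0.1,"x":0,"y":-1,"z":0,"hand":90},
  {"rx":0,"ry":0,"rz":0.118,"x":0,"y":-1,"z":0,"hand":90},
  {"rx":0,"ry":0,"rz":0.118,"x":0,"y":-1,"z":0,"hand":90},
])

```text
time: 13.0
eef_pos: [0.5956, -0.303, 0.2828]
eef_rot: [0.707, 0.708, -0.0, -0.0]
force: [-0.3, 0.5, -0.0]
grip_width: 0.0902
finger_force: 0.0
```

Run:
```python
from h import *
k=cams.get_calibration('wrist');print(tool())
a=cams.camera('wrist')
print(lid(a,k,(.6,-.34),dbg='pics/l5.png'))
k2=cams.get_calibration('scene');b=cams.camera('scene');print(tubs(b,k2))
cv2.imwrite('pics/scene5.png',b)
l=cv2.imread('pics/l5.png')[:,:400]; w=warp(b,k2,.124,.5,.7,.03,.27,.6)
w=cv2.copyMakeBorder(w,0,max(0,len(l)-len(w)),0,0,cv2.BORDER_CONSTANT)[:len(l)]
cv2.imwrite('pics/v5.png',np.hstack([l,w]))
```

```text
(13.0, array([ 0.5956, -0.303 ,  0.2828]), 'tool y axis deg', np.float64(0.07), 'opening', 0.09021650989458145, array([-0.3,  0.5, -0. ]))
(0.5968, -0.341, 134.0, 60.5, np.float64(90.0))
[(0.397, -0.4155, 92, 87, np.float64(0.0)), (0.4384, -0.3564, 136, 105, np.float64(-67.5)), (0.5674, -0.3591, 174, 139, np.float64(-89.4))]
```

View pics/v5.png

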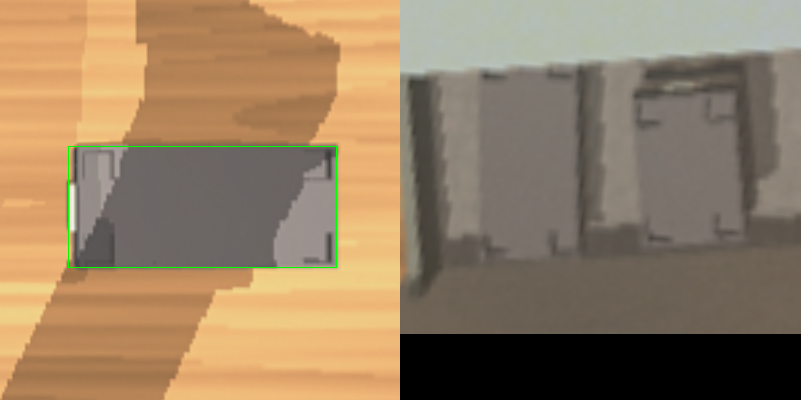

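The short tub sits square on its base, and the long tub's lid is clearly measured. Go down on it.

Emit:
step_arm([
  {"rx":0,"ry":0,"rz":0,"x":0.006,"y":-0.12,"z":-0.15,"hand":91},
  {"rx":0,"ry":0,"rz":0,"x":0.006,"y":-0.2,"z":-0.35,"hand":91},
  {"rx":0,"ry":0,"rz":0,"x":0.006,"y":-0.2,"z":-0.6,"hand":91},
  {"rx":0,"ry":0,"rz":0,"x":0.006,"y":-0.2,"z":-0.8,"hand":91},
  {"rx":0,"ry":0,"rz":0,"x":0.006,"y":-0.2,"z":-0.9,"hand":91},
  {"rx":0,"ry":0,"rz":0,"x":0.006,"y":-0.2,"z":-0.9,"hand":91},
])

```text
time: 13.7
eef_pos: [0.5959, -0.3384, 0.0997]
eef_rot: [0.706, 0.709, -0.001, -0.003]
force: [0.3, 1.4, 0.3]
grip_width: 0.0911
finger_force: 0.0
```

Emit:
step_arm([
  {"rx":0,"ry":0,"rz":0,"x":0.004,"y":-0.015,"z":-0.2,"hand":91},
  {"rx":0,"ry":0,"rz":0,"x":0.004,"y":-0.015,"z":-0.34,"hand":91},
  {"rx":0,"ry":0,"rz":0,"x":0.004,"y":-0.015,"z":-0.385,"hand":91},
  {"rx":0,"ry":0,"rz":0,"x":0.004,"y":-0.015,"z":-0.385,"hand":91},
  {"rx":0,"ry":0,"rz":0,"x":0.004,"y":-0.015,"z":-0.385,"hand":50},
  {"rx":0,"ry":0,"rz":0,"x":0.004,"y":-0.015,"z":-0.385,"hand":50},
  {"rx":0,"ry":0,"rz":0,"x":0.004,"y":-0.015,"z":-0.385,"hand":50},
  {"rx":0,"ry":0,"rz":0,"x":0.004,"y":-0.015,"z":-0.385,"hand":50},
])

```text
time: 14.5
eef_pos: [0.598, -0.3449, 0.0277]
eef_rot: [0.706, 0.708, -0.0, 0.0]
force: [-2.6, 1.1, 7.1]
grip_width: 0.0617
finger_force: 30.0
```

```bash
python3 -c "
from h import *
print(tool())"
```

```text
(14.5, array([ 0.598 , -0.3449,  0.0277]), 'tool y axis deg', np.float64(0.19), 'opening', 0.06168885611294911, array([-2.6,  1.1,  7.1]))
```

Emit:
step_arm([
  {"rx":0,"ry":0,"rz":0,"x":0,"y":0,"z":0.12,"hand":50},
  {"rx":0,"ry":0,"rz":0,"x":0,"y":0,"z":0.3,"hand":50},
  {"rx":0,"ry":0,"rz":0,"x":0,"y":0,"z":0.5,"hand":50},
  {"rx":0,"ry":0,"rz":0,"x":0,"y":0,"z":0.7,"hand":50},
  {"rx":0,"ry":0,"rz":-0.02,"x":0,"y":0.1,"z":0.88,"hand":50},
  {"rx":0,"ry":0,"rz":-0.04,"x":0,"y":0.25,"z":0.95,"hand":50},
  {"rx":0,"ry":0,"rz":-0.06,"x":0,"y":0.4,"z":0.95,"hand":50},
  {"rx":0,"ry":0,"rz":-0.08,"x":0,"y":0.55,"z":0.95,"hand":50},
  {"rx":0,"ry":0,"rz":-0.1,"x":0,"y":0.7,"z":0.95,"hand":50},
  {"rx":0,"ry":0,"rz":-0.12,"x":0,"y":0.85,"z":0.95,"hand":50},
  {"rx":0,"ry":0,"rz":-0.14,"x":0,"y":1,"z":0.95,"hand":50},
])

```text
time: 15.6
eef_pos: [0.5979, -0.143, 0.2164]
eef_rot: [0.941, 0.338, -0.0, -0.0]
force: [0.7, -0.2, -3.4]
grip_width: 0.0619
finger_force: 30.0
```

Emit:
step_arm([
  {"rx":0,"ry":0,"rz":-0.02,"x":-0.01,"y":0.15,"z":0,"hand":50},
  {"rx":0,"ry":0,"rz":-0.04,"x":-0.02,"y":0.3,"z":0,"hand":50},
  {"rx":0,"ry":0,"rz":-0.06,"x":-0.03,"y":0.45,"z":0,"hand":50},
  {"rx":0,"ry":0,"rz":-0.08,"x":-0.04,"y":0.6,"z":0,"hand":50},
  {"rx":0,"ry":0,"rz":-0.1,"x":-0.045,"y":0.75,"z":0,"hand":50},
  {"rx":0,"ry":0,"rz":-0.1087,"x":-0.045,"y":0.9,"z":0,"hand":50},
  {"rx":0,"ry":0,"rz":-0.1087,"x":-0.045,"y":1,"z":0,"hand":50},
  {"rx":0,"ry":0,"rz":-0.1087,"x":-0.045,"y":1,"z":0,"hand":50},
])

```text
time: 16.4
eef_pos: [0.5888, 0.0601, 0.2162]
eef_rot: [1.0, 0.009, -0.0, -0.001]
force: [-0.8, 0.2, -3.3]
grip_width: 0.0618
finger_force: 30.0
```

```bash
python3 -c "
from h import *
print(tool())"
```

```text
(16.4, array([0.5888, 0.0601, 0.2162]), 'tool y axis deg', np.float64(-88.97), 'opening', 0.061808235757887235, array([-0.8,  0.2, -3.3]))
```

Emit:
step_arm([
  {"rx":0,"ry":0,"rz":-0.001,"x":0,"y":0.2,"z":0,"hand":50},
  {"rx":0,"ry":0,"rz":-0.001,"x":0,"y":0.4,"z":0,"hand":50},
  {"rx":0,"ry":0,"rz":-0.001,"x":0,"y":0.6,"z":0,"hand":50},
  {"rx":0,"ry":0,"rz":-0.001,"x":0,"y":0.716,"z":0,"hand":50},
  {"rx":0,"ry":0,"rz":-0.001,"x":0,"y":0.716,"z":-0.1,"hand":50},
  {"rx":0,"ry":0,"rz":-0.001,"x":0,"y":0.716,"z":-0.3,"hand":50},
  {"rx":0,"ry":0,"rz":-0.001,"x":0,"y":0.716,"z":-0.45,"hand":50},
  {"rx":0,"ry":0,"rz":-0.001,"x":0,"y":0.716,"z":-0.515,"hand":50},
  {"rx":0,"ry":0,"rz":-0.001,"x":0,"y":0.716,"z":-0.515,"hand":50},
  {"rx":0,"ry":0,"rz":-0.001,"x":0,"y":0.716,"z":-0.515,"hand":50},
])

```text
time: 17.4
eef_pos: [0.5904, 0.1983, 0.1148]
eef_rot: [1.0, 0.002, 0.001, -0.0]
force: [1.5, 0.8, -2.2]
grip_width: 0.0618
finger_force: 30.0
```

```bash
python3 -c "
from h import *
print(tool())"
```

```text
(17.4, array([0.5904, 0.1983, 0.1148]), 'tool y axis deg', np.float64(-89.73), 'opening', 0.06181571149387629, array([ 1.5,  0.8, -2.2]))
```

Emit:
step_arm([
  {"rx":0,"ry":0,"rz":0.001,"x":-0.006,"y":0.024,"z":0,"hand":50},
  {"rx":0,"ry":0,"rz":0.001,"x":-0.006,"y":0.024,"z":0,"hand":50},
  {"rx":0,"ry":0,"rz":0.001,"x":-0.006,"y":0.024,"z":-0.03,"hand":50},
  {"rx":0,"ry":0,"rz":0.001,"x":-0.006,"y":0.024,"z":-0.055,"hand":50},
  {"rx":0,"ry":0,"rz":0.001,"x":-0.006,"y":0.024,"z":-0.075,"hand":50},
  {"rx":0,"ry":0,"rz":0.001,"x":-0.006,"y":0.024,"z":-0.088,"hand":50},
  {"rx":0,"ry":0,"rz":0.001,"x":-0.006,"y":0.024,"z":-0.09,"hand":50},
])

```text
time: 18.1
eef_pos: [0.5895, 0.2035, 0.0976]
eef_rot: [1.0, 0.006, 0.001, -0.0]
force: [-3.5, -1.4, 12.5]
grip_width: 0.0618
finger_force: 30.0
```

```bash
python3 -c "
from h import *
print(tool())"
```

```text
(18.1, array([0.5895, 0.2035, 0.0976]), 'tool y axis deg', np.float64(-89.34), 'opening', 0.061767822205846756, array([-3.5, -1.4, 12.5]))
```

Seated at the expected height. Release and go to the last short tub.

Emit:
step_arm([
  {"rx":0,"ry":0,"rz":0,"x":0,"y":0,"z":0.015,"hand":76},
  {"rx":0,"ry":0,"rz":0,"x":0,"y":0,"z":0.015,"hand":76},
  {"rx":0,"ry":0,"rz":0,"x":0,"y":0,"z":0.015,"hand":76},
  {"rx":0,"ry":0,"rz":0,"x":0,"y":0,"z":0.15,"hand":76},
  {"rx":0,"ry":0,"rz":0,"x":0,"y":0,"z":0.4,"hand":76},
  {"rx":0,"ry":0,"rz":0,"x":0,"y":0,"z":0.65,"hand":80},
  {"rx":0,"ry":0,"rz":0.02,"x":0,"y":-0.1,"z":0.85,"hand":90},
  {"rx":0,"ry":0,"rz":0.04,"x":-0.1,"y":-0.3,"z":0.92,"hand":90},
  {"rx":0,"ry":0,"rz":0.06,"x":-0.2,"y":-0.5,"z":0.92,"hand":90},
  {"rx":0,"ry":0,"rz":0.08,"x":-0.3,"y":-0.65,"z":0.92,"hand":90},
  {"rx":0,"ry":0,"rz":0.1,"x":-0.4,"y":-0.85,"z":0.92,"hand":90},
  {"rx":0,"ry":0,"rz":0.12,"x":-0.45,"y":-1,"z":0.92,"hand":90},
])

```text
time: 19.3
eef_pos: [0.4964, 0.0013, 0.2796]
eef_rot: [0.927, 0.375, -0.0, -0.0]
force: [0.1, 0.3, 0.6]
grip_width: 0.0898
finger_force: 0.0
```

Emit:
step_arm([
  {"rx":0,"ry":0,"rz":0.02,"x":-0.1,"y":-0.2,"z":0,"hand":90},
  {"rx":0,"ry":0,"rz":0.04,"x":-0.2,"y":-0.4,"z":0,"hand":90},
  {"rx":0,"ry":0,"rz":0.06,"x":-0.33,"y":-0.6,"z":0,"hand":90},
  {"rx":0,"ry":0,"rz":0.08,"x":-0.33,"y":-0.8,"z":0,"hand":90},
  {"rx":0,"ry":0,"rz":0.1,"x":-0.33,"y":-1,"z":0,"hand":90},
  {"rx":0,"ry":0,"rz":0.12,"x":-0.33,"y":-1,"z":0,"hand":90},
  {"rx":0,"ry":0,"rz":0.12,"x":-0.33,"y":-1,"z":0,"hand":90},
])

```text
time: 20.0
eef_pos: [0.4316, -0.1976, 0.2794]
eef_rot: [0.726, 0.688, -0.0, -0.0]
force: [-0.5, 0.8, -0.0]
grip_width: 0.0897
finger_force: 0.0
```

Emit:
step_arm([
  {"rx":0,"ry":0,"rz":0.02,"x":0,"y":-0.2,"z":0,"hand":90},
  {"rx":0,"ry":0,"rz":0.04,"x":0,"y":-0.4,"z":0,"hand":90},
  {"rx":0,"ry":0,"rz":0.041,"x":0,"y":-0.5,"z":0,"hand":90},
  {"rx":0,"ry":0,"rz":0.041,"x":0,"y":-0.5,"z":0,"hand":90},
])

```text
time: 20.4
eef_pos: [0.4316, -0.2985, 0.2794]
eef_rot: [0.633, 0.774, -0.001, 0.0]
force: [-0.5, 0.4, 0.2]
grip_width: 0.0902
finger_force: 0.0
```

Run:
```python
from h import *
k=cams.get_calibration('wrist');print(tool())
a=cams.camera('wrist')
print(lid(a,k,(.436,-.337),dbg='pics/l6.png'))
k2=cams.get_calibration('scene');b=cams.camera('scene');cv2.imwrite('pics/scene6.png',b)
l=cv2.imread('pics/l6.png')[:,:400]; w=warp(b,k2,.124,.5,.7,.03,.27,.6)
w=cv2.copyMakeBorder(w,0,len(l)-len(w),0,0,cv2.BORDER_CONSTANT)
cv2.imwrite('pics/v6.png',np.hstack([l,w]))
```

```text
(20.4, array([ 0.4316, -0.2985,  0.2794]), 'tool y axis deg', np.float64(11.47), 'opening', 0.09016047023282611, array([-0.5,  0.4,  0.2]))
(0.4285, -0.3369, 95.4, 61.1, np.float64(102.3))
```

View pics/v6.png

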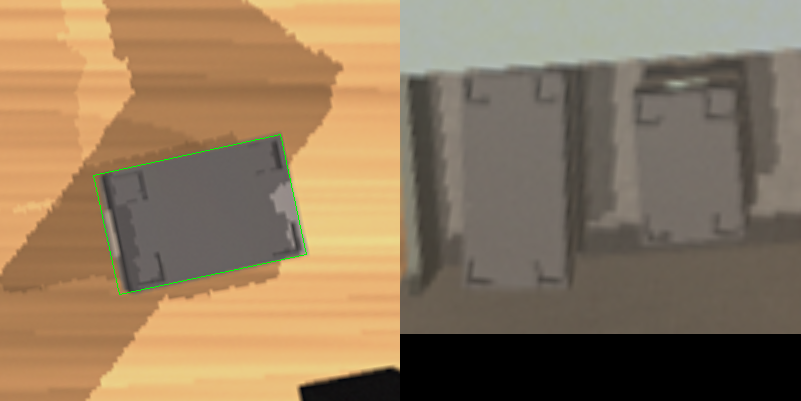

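The long tub sits square on its base. The last short tub's lid centre is about (0.429, −0.3393) at 102.3°.

Emit:
step_arm([
  {"rx":0,"ry":0,"rz":0.0023,"x":-0.013,"y":-0.12,"z":-0.15,"hand":91},
  {"rx":0,"ry":0,"rz":0.0023,"x":-0.013,"y":-0.2,"z":-0.35,"hand":91},
  {"rx":0,"ry":0,"rz":0.0023,"x":-0.013,"y":-0.204,"z":-0.6,"hand":91},
  {"rx":0,"ry":0,"rz":0.0023,"x":-0.013,"y":-0.204,"z":-0.8,"hand":91},
  {"rx":0,"ry":0,"rz":0.0023,"x":-0.013,"y":-0.204,"z":-0.9,"hand":91},
  {"rx":0,"ry":0,"rz":0.0023,"x":-0.013,"y":-0.204,"z":-0.9,"hand":91},
])

```text
time: 21.1
eef_pos: [0.4284, -0.3336, 0.0967]
eef_rot: [0.624, 0.781, 0.0, -0.003]
force: [0.6, 0.2, -0.1]
grip_width: 0.0911
finger_force: 0.0
```

Emit:
step_arm([
  {"rx":0,"ry":0,"rz":0,"x":0,"y":0,"z":-0.2,"hand":91},
  {"rx":0,"ry":0,"rz":0,"x":0,"y":0,"z":-0.32,"hand":91},
  {"rx":0,"ry":0,"rz":0,"x":0,"y":0,"z":-0.36,"hand":91},
  {"rx":0,"ry":0,"rz":0,"x":0,"y":0,"z":-0.36,"hand":91},
])

```text
time: 21.5
eef_pos: [0.4301, -0.3365, 0.028]
eef_rot: [0.625, 0.781, 0.0, -0.0]
force: [0.1, 0.1, 0.1]
grip_width: 0.0908
finger_force: 0.0
```

Emit:
step_arm([
  {"rx":0,"ry":0,"rz":0,"x":-0.004,"y":-0.012,"z":-0.01,"hand":91},
  {"rx":0,"ry":0,"rz":0,"x":-0.004,"y":-0.012,"z":-0.01,"hand":50},
  {"rx":0,"ry":0,"rz":0,"x":-0.004,"y":-0.012,"z":-0.01,"hand":50},
  {"rx":0,"ry":0,"rz":0,"x":-0.004,"y":-0.012,"z":-0.01,"hand":50},
  {"rx":0,"ry":0,"rz":0,"x":-0.004,"y":-0.012,"z":-0.01,"hand":50},
])

```text
time: 22.0
eef_pos: [0.4289, -0.3398, 0.026]
eef_rot: [0.625, 0.781, 0.0, 0.0]
force: [0.9, 1.7, 2.9]
grip_width: 0.0618
finger_force: 30.0
```

```bash
python3 -c "
from h import *
print(tool())"
```

```text
(22.0, array([ 0.4289, -0.3398,  0.026 ]), 'tool y axis deg', np.float64(12.67), 'opening', 0.06179518372309388, array([0.9, 1.7, 2.9]))
```

Emit:
step_arm([
  {"rx":0,"ry":0,"rz":0,"x":0,"y":0,"z":0.12,"hand":50},
  {"rx":0,"ry":0,"rz":0,"x":0,"y":0,"z":0.3,"hand":50},
  {"rx":0,"ry":0,"rz":-0.01,"x":0,"y":0,"z":0.5,"hand":50},
  {"rx":0,"ry":0,"rz":-0.03,"x":0,"y":0,"z":0.7,"hand":50},
  {"rx":0,"ry":0,"rz":-0.05,"x":0.05,"y":0.1,"z":0.88,"hand":50},
  {"rx":0,"ry":0,"rz":-0.07,"x":0.2,"y":0.25,"z":0.98,"hand":50},
  {"rx":0,"ry":0,"rz":-0.09,"x":0.35,"y":0.4,"z":1,"hand":50},
  {"rx":0,"ry":0,"rz":-0.11,"x":0.5,"y":0.55,"z":1,"hand":50},
  {"rx":0,"ry":0,"rz":-0.13,"x":0.65,"y":0.7,"z":1,"hand":50},
  {"rx":0,"ry":0,"rz":-0.15,"x":0.8,"y":0.85,"z":1,"hand":50},
  {"rx":0,"ry":0,"rz":-0.17,"x":0.843,"y":1,"z":1,"hand":50},
])

```text
time: 23.1
eef_pos: [0.5996, -0.1372, 0.225]
eef_rot: [0.936, 0.353, 0.0, 0.0]
force: [0.2, -0.0, -2.0]
grip_width: 0.0623
finger_force: 30.0
```

Emit:
step_arm([
  {"rx":0,"ry":0,"rz":-0.02,"x":0,"y":0.15,"z":0,"hand":50},
  {"rx":0,"ry":0,"rz":-0.04,"x":0,"y":0.3,"z":0,"hand":50},
  {"rx":0,"ry":0,"rz":-0.06,"x":0,"y":0.45,"z":0,"hand":50},
  {"rx":0,"ry":0,"rz":-0.08,"x":0,"y":0.6,"z":0,"hand":50},
  {"rx":0,"ry":0,"rz":-0.1,"x":0,"y":0.75,"z":0,"hand":50},
  {"rx":0,"ry":0,"rz":-0.1025,"x":0,"y":0.9,"z":0,"hand":50},
  {"rx":0,"ry":0,"rz":-0.1025,"x":0,"y":1,"z":0,"hand":50},
  {"rx":0,"ry":0,"rz":-0.1025,"x":0,"y":1,"z":0,"hand":50},
  {"rx":0,"ry":0,"rz":-0.1025,"x":0,"y":1,"z":0,"hand":50},
])

```text
time: 24.0
eef_pos: [0.5969, 0.06, 0.2253]
eef_rot: [0.999, 0.04, -0.0, 0.0]
force: [0.4, -0.4, -1.5]
grip_width: 0.0618
finger_force: 30.0
```

Run:
```python
from h import *
k2=cams.get_calibration('side');b=cams.camera('side');cv2.imwrite('pics/side7.png',b)
b=cams.camera('scene');cv2.imwrite('pics/scene7.png',b);k=cams.get_calibration('scene')
print(tool())
```

```text
(24.1, array([0.5972, 0.0585, 0.2257]), 'tool y axis deg', np.float64(-85.56), 'opening', 0.06180708833685179, array([ 0.9,  0.8, -1.8]))
```

View pics/scene7.png

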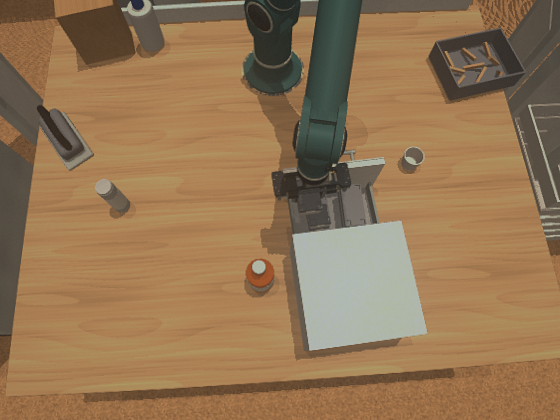

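The counter's right half is clear of tubs, so there were three in all. One check of the held tub before stacking it.

Run:
```python
from h import *
a=cams.camera('wrist');b=cv2.imread('pics/wr4.png')
cv2.imwrite('pics/c7.png',cv2.resize(np.hstack([b[130:350,180:390],a[130:350,180:390]]),None,fx=1.8,fy=1.8))
```

```text
(no output)
```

View pics/c7.png

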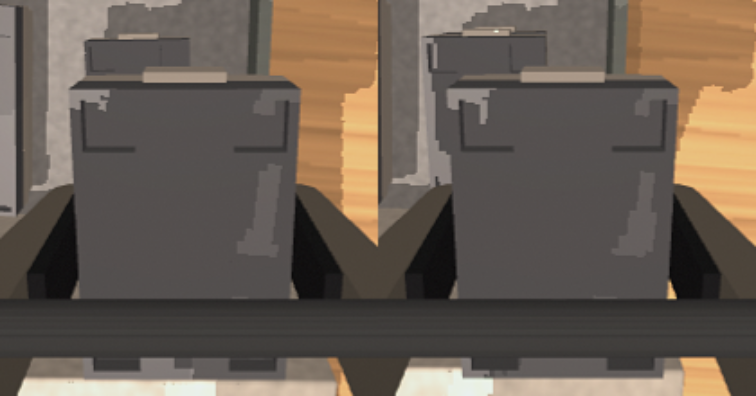

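The held tub sits just as the first one did, with its far edge at the same pixel row. Proceed.

Emit:
step_arm([
  {"rx":0,"ry":0,"rz":0,"x":0,"y":0.15,"z":0,"hand":50},
  {"rx":0,"ry":0,"rz":0,"x":0.001,"y":0.205,"z":0,"hand":50},
  {"rx":0,"ry":0,"rz":0,"x":0.001,"y":0.205,"z":-0.1,"hand":50},
  {"rx":0,"ry":0,"rz":0,"x":0.001,"y":0.205,"z":-0.25,"hand":50},
  {"rx":0,"ry":0,"rz":0,"x":0.001,"y":0.205,"z":-0.34,"hand":50},
  {"rx":0,"ry":0,"rz":0,"x":0.001,"y":0.205,"z":-0.34,"hand":50},
  {"rx":0,"ry":0,"rz":0,"x":0.001,"y":0.205,"z":-0.34,"hand":50},
])

```text
time: 24.85
eef_pos: [0.5979, 0.1005, 0.158]
eef_rot: [0.999, 0.039, 0.0, 0.0]
force: [0.4, 0.5, -0.9]
grip_width: 0.0618
finger_force: 30.0
```

```bash
python3 -c "
from h import *
print(tool())"
```

```text
(24.85, array([0.5979, 0.1005, 0.158 ]), 'tool y axis deg', np.float64(-85.48), 'opening', 0.0618320160953933, array([ 0.4,  0.5, -0.9]))
```

Emit:
step_arm([
  {"rx":0,"ry":0,"rz":0,"x":-0.002,"y":-0.008,"z":0,"hand":50},
  {"rx":0,"ry":0,"rz":0,"x":-0.002,"y":-0.008,"z":-0.02,"hand":50},
  {"rx":0,"ry":0,"rz":0,"x":-0.002,"y":-0.008,"z":-0.04,"hand":50},
  {"rx":0,"ry":0,"rz":0,"x":-0.002,"y":-0.008,"z":-0.055,"hand":50},
  {"rx":0,"ry":0,"rz":0,"x":-0.002,"y":-0.008,"z":-0.068,"hand":50},
  {"rx":0,"ry":0,"rz":0,"x":-0.002,"y":-0.008,"z":-0.074,"hand":50},
  {"rx":0,"ry":0,"rz":0,"x":-0.002,"y":-0.008,"z":-0.074,"hand":50},
])

```text
time: 25.55
eef_pos: [0.5976, 0.0998, 0.144]
eef_rot: [0.999, 0.04, 0.0, -0.0]
force: [-2.8, 0.2, 7.1]
grip_width: 0.062
finger_force: 30.0
```

```bash
python3 -c "
from h import *
print(tool())"
```

```text
(25.55, array([0.5976, 0.0998, 0.144 ]), 'tool y axis deg', np.float64(-85.43), 'opening', 0.062000536043174535, array([-2.8,  0.2,  7.1]))
```

Seated at the expected height. Release, rise and move over the handle.

Emit:
step_arm([
  {"rx":0,"ry":0,"rz":0,"x":0,"y":0,"z":0.015,"hand":76},
  {"rx":0,"ry":0,"rz":0,"x":0,"y":0,"z":0.015,"hand":76},
  {"rx":0,"ry":0,"rz":0,"x":0,"y":0,"z":0.015,"hand":76},
  {"rx":0,"ry":0,"rz":0,"x":0,"y":0,"z":0.12,"hand":76},
  {"rx":0,"ry":0,"rz":0,"x":0,"y":0,"z":0.35,"hand":76},
  {"rx":0,"ry":0,"rz":0,"x":0,"y":0,"z":0.6,"hand":76},
  {"rx":0,"ry":0,"rz":0.02,"x":0,"y":0,"z":0.7,"hand":60},
  {"rx":0,"ry":0,"rz":0.04,"x":-0.15,"y":0.05,"z":0.7,"hand":40},
  {"rx":0,"ry":0,"rz":0.06,"x":-0.3,"y":0.1,"z":0.7,"hand":30},
  {"rx":0,"ry":0,"rz":0.08,"x":-0.45,"y":0.15,"z":0.7,"hand":30},
  {"rx":0,"ry":0,"rz":0.1,"x":-0.6,"y":0.2,"z":0.7,"hand":30},
  {"rx":0,"ry":0,"rz":0.12,"x":-0.75,"y":0.22,"z":0.7,"hand":30},
])

```text
time: 26.75
eef_pos: [0.4457, 0.1446, 0.2825]
eef_rot: [0.913, 0.408, -0.0, 0.0]
force: [-0.1, -0.5, -0.2]
grip_width: 0.0308
finger_force: 0.0
```

Emit:
step_arm([
  {"rx":0,"ry":0,"rz":0.02,"x":0,"y":0,"z":0,"hand":30},
  {"rx":0,"ry":0,"rz":0.04,"x":0,"y":0,"z":0,"hand":30},
  {"rx":0,"ry":0,"rz":0.06,"x":0,"y":0,"z":0,"hand":30},
  {"rx":0,"ry":0,"rz":0.08,"x":0,"y":0,"z":0,"hand":30},
  {"rx":0,"ry":0,"rz":0.1,"x":0,"y":0,"z":0,"hand":30},
  {"rx":0,"ry":0,"rz":0.12,"x":0,"y":0,"z":0,"hand":30},
  {"rx":0,"ry":0,"rz":0.128,"x":0,"y":0,"z":0,"hand":30},
  {"rx":0,"ry":0,"rz":0.128,"x":0,"y":0,"z":0,"hand":30},
])

```text
time: 27.55
eef_pos: [0.447, 0.1436, 0.2827]
eef_rot: [0.683, 0.73, -0.0, -0.0]
force: [0.4, 1.0, 0.5]
grip_width: 0.0301
finger_force: 0.0
```

Run:
```python
from h import *
k=cams.get_calibration('wrist');print(tool());a=cams.camera('wrist');cv2.imwrite('pics/wr8.png',a)
b=cams.camera('scene');cv2.imwrite('pics/scene8.png',b)
kb=cams.get_calibration('scene')
w=warp(b,kb,.172,.4,.7,.0,.3);h=warp(a,k,.172,.35,.65,.0,.3)
cv2.imwrite('pics/v8.png',np.hstack([w,h]))
```

```text
(27.55, array([0.447 , 0.1436, 0.2827]), 'tool y axis deg', np.float64(3.84), 'opening', 0.030071777826450187, array([0.4, 1. , 0.5]))Traceback (most recent call last):
  File "<stdin>", line 6, in <module>
    return _nx.concatenate(arrs, 1, dtype=dtype, casting=casting)
           ~~~~~~~~~~~~~~~^^^^^^^^^^^^^^^^^^^^^^^^^^^^^^^^^^^^^^^
ValueError: all the input array dimensions except for the concatenation axis must match exactly, but along dimension 0, the array at index 0 has size 300 and the array at index 1 has size 301
```

View pics/wr8.png

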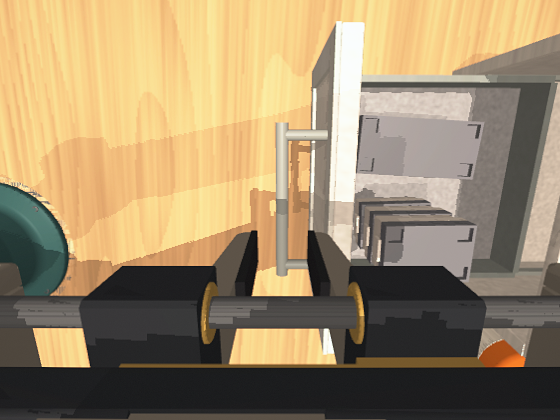

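The bar (column 282) is centred between the fingers, the short stack stands three high and the long stack two high. Descend and grip.

Emit:
step_arm([
  {"rx":0,"ry":0,"rz":0,"x":0,"y":0,"z":-0.2,"hand":30},
  {"rx":0,"ry":0,"rz":0,"x":0,"y":0,"z":-0.4,"hand":30},
  {"rx":0,"ry":0,"rz":0,"x":0,"y":0,"z":-0.58,"hand":30},
  {"rx":0,"ry":0,"rz":0,"x":0,"y":0,"z":-0.643,"hand":30},
  {"rx":0,"ry":0,"rz":0,"x":0,"y":0,"z":-0.643,"hand":30},
  {"rx":0,"ry":0,"rz":0,"x":0,"y":0,"z":-0.643,"hand":5},
  {"rx":0,"ry":0,"rz":0,"x":0,"y":0,"z":-0.643,"hand":5},
  {"rx":0,"ry":0,"rz":0,"x":0,"y":0,"z":-0.643,"hand":5},
])

```text
time: 28.45
eef_pos: [0.4474, 0.1442, 0.1555]
eef_rot: [0.683, 0.731, 0.001, -0.0]
force: [-2.3, -0.0, 5.5]
grip_width: 0.0111
finger_force: 30.0
```

Emit:
step_arm([
  {"rx":0,"ry":0,"rz":0,"x":0.01,"y":0.001,"z":0,"hand":5},
  {"rx":0,"ry":0,"rz":0,"x":0.03,"y":0.002,"z":0,"hand":5},
  {"rx":0,"ry":0,"rz":0,"x":0.06,"y":0.004,"z":0,"hand":5},
  {"rx":0,"ry":0,"rz":0,"x":0.1,"y":0.007,"z":0,"hand":5},
  {"rx":0,"ry":0,"rz":0,"x":0.15,"y":0.01,"z":0,"hand":5},
  {"rx":0,"ry":0,"rz":0,"x":0.2,"y":0.013,"z":0,"hand":5},
  {"rx":0,"ry":0,"rz":0,"x":0.25,"y":0.017,"z":0,"hand":5},
  {"rx":0,"ry":0,"rz":0,"x":0.3,"y":0.02,"z":0,"hand":5},
  {"rx":0,"ry":0,"rz":0,"x":0.35,"y":0.023,"z":0,"hand":5},
  {"rx":0,"ry":0,"rz":0,"x":0.4,"y":0.026,"z":0,"hand":5},
  {"rx":0,"ry":0,"rz":0,"x":0.45,"y":0.03,"z":0,"hand":5},
  {"rx":0,"ry":0,"rz":0,"x":0.48,"y":0.032,"z":0,"hand":5},
])

```text
time: 29.65
eef_pos: [0.5441, 0.1506, 0.1555]
eef_rot: [0.683, 0.73, 0.001, 0.0]
force: [-4.2, -0.3, 7.4]
grip_width: 0.0109
finger_force: 30.0
```

Emit:
step_arm([
  {"rx":0,"ry":0,"rz":0,"x":0.03,"y":0.002,"z":0,"hand":5},
  {"rx":0,"ry":0,"rz":0,"x":0.07,"y":0.005,"z":0,"hand":5},
  {"rx":0,"ry":0,"rz":0,"x":0.12,"y":0.008,"z":0,"hand":5},
  {"rx":0,"ry":0,"rz":0,"x":0.17,"y":0.011,"z":0,"hand":5},
  {"rx":0,"ry":0,"rz":0,"x":0.22,"y":0.015,"z":0,"hand":5},
  {"rx":0,"ry":0,"rz":0,"x":0.27,"y":0.018,"z":0,"hand":5},
  {"rx":0,"ry":0,"rz":0,"x":0.31,"y":0.021,"z":0,"hand":5},
  {"rx":0,"ry":0,"rz":0,"x":0.34,"y":0.023,"z":0,"hand":5},
  {"rx":0,"ry":0,"rz":0,"x":0.36,"y":0.024,"z":0,"hand":5},
  {"rx":0,"ry":0,"rz":0,"x":0.37,"y":0.025,"z":0,"hand":5},
  {"rx":0,"ry":0,"rz":0,"x":0.37,"y":0.025,"z":0,"hand":5},
])

```text
time: 30.75
eef_pos: [0.618, 0.1554, 0.1556]
eef_rot: [0.683, 0.731, 0.001, 0.0]
force: [-1.5, 0.3, 5.6]
grip_width: 0.0107
finger_force: 30.0
```

Emit:
step_arm([
  {"rx":0,"ry":0,"rz":0,"x":0.01,"y":0.001,"z":0,"hand":5},
  {"rx":0,"ry":0,"rz":0,"x":0.02,"y":0.001,"z":0,"hand":5},
  {"rx":0,"ry":0,"rz":0,"x":0.03,"y":0.002,"z":0,"hand":5},
  {"rx":0,"ry":0,"rz":0,"x":0.038,"y":0.002,"z":0,"hand":5},
  {"rx":0,"ry":0,"rz":0,"x":0.044,"y":0.003,"z":0,"hand":5},
  {"rx":0,"ry":0,"rz":0,"x":0.05,"y":0.003,"z":0,"hand":5},
  {"rx":0,"ry":0,"rz":0,"x":0.05,"y":0.003,"z":0,"hand":5},
])

```text
time: 31.45
eef_pos: [0.6227, 0.1557, 0.1555]
eef_rot: [0.683, 0.731, -0.003, -0.004]
force: [-17.0, -2.0, 17.7]
grip_width: 0.0111
finger_force: 30.0
```

Emit:
step_arm([
  {"rx":0,"ry":0,"rz":0,"x":0.01,"y":0.001,"z":0,"hand":5},
  {"rx":0,"ry":0,"rz":0,"x":0.015,"y":0.001,"z":0,"hand":5},
  {"rx":0,"ry":0,"rz":0,"x":0.015,"y":0.001,"z":0,"hand":5},
])

```text
time: 31.75
eef_pos: [0.6226, 0.1558, 0.1554]
eef_rot: [0.683, 0.731, -0.005, -0.007]
force: [-25.6, -2.9, 24.3]
grip_width: 0.011
finger_force: 30.0
```

Emit:
step_arm([
  {"rx":0,"ry":0,"rz":0,"x":-0.035,"y":-0.002,"z":0,"hand":5},
  {"rx":0,"ry":0,"rz":0,"x":-0.035,"y":-0.002,"z":0,"hand":30},
  {"rx":0,"ry":0,"rz":0,"x":-0.035,"y":-0.002,"z":0,"hand":30},
  {"rx":0,"ry":0,"rz":0,"x":-0.035,"y":-0.002,"z":0.2,"hand":30},
  {"rx":0,"ry":0,"rz":0,"x":-0.035,"y":-0.002,"z":0.4,"hand":30},
  {"rx":0,"ry":0,"rz":0,"x":-0.1,"y":-0.2,"z":0.6,"hand":30},
  {"rx":0,"ry":0,"rz":0,"x":-0.1,"y":-0.45,"z":0.6,"hand":30},
  {"rx":0,"ry":0,"rz":0,"x":-0.1,"y":-0.7,"z":0.6,"hand":30},
  {"rx":0,"ry":0,"rz":0,"x":-0.1,"y":-0.9,"z":0.6,"hand":30},
  {"rx":0,"ry":0,"rz":0,"x":-0.1,"y":-0.9,"z":0.6,"hand":30},
])

```text
time: 32.75
eef_pos: [0.6098, -0.033, 0.2753]
eef_rot: [0.687, 0.726, -0.001, 0.002]
force: [0.5, -1.0, 0.1]
grip_width: 0.0301
finger_force: 0.0
```

Run:
```python
from h import *
print(tool());b=cams.camera('scene');s=cams.camera('side');cv2.imwrite('pics/scene9.png',b);cv2.imwrite('pics/side9.png',s)
f=lambda i,y0,y1,x0,x1:cv2.resize(i[y0:y1,x0:x1],(400,300),interpolation=cv2.INTER_CUBIC)
r1=np.hstack([f(cv2.imread('pics/scene0.png'),170,260,290,410),f(b,170,260,290,410)])
r2=np.hstack([f(cv2.imread('pics/side0.png'),150,270,90,250),f(s,150,270,90,250)])
cv2.imwrite('pics/v9.png',np.vstack([r1,r2]))
```

```text
(32.75, array([ 0.6098, -0.033 ,  0.2753]), 'tool y axis deg', np.float64(3.18), 'opening', 0.030054984261772028, array([ 0.5, -1. ,  0.1]))
```

View pics/v9.png

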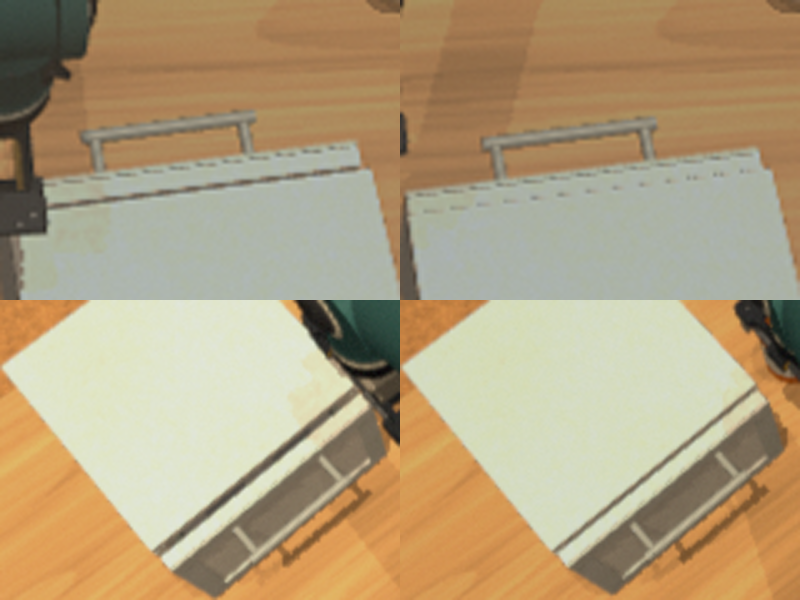

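The drawer is now in tighter than it was at the start: the seam has closed and the push met a hard stop. Nothing else on the counter has moved, so I'm handing in.

```bash
python3 -c "
from station import robot
print(robot.hand_in())"
```

```text
the job is handed in; nothing more can be done
None
```

The job is handed in with no verdict returned: both short tubs and the one long tub on the counter were stacked on their bases, the drawer was pushed shut to its hard stop, and the bottle, can and cup were left alone; both stacks stood before closing, but I couldn't see them once it was shut.

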